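Set the polarising ring of the inspection camera and take the picture

TASK

On the inspection camera that looks up from the bench, push the lever of the polarising ring round with a fingertip, without gripping it, until it points at the upright steel pin on the rim of the scale. Then press the push button of the grey release box all the way down to take the picture and let it come up again. Do not press the button before the ring is set, keep the fingers off the lens glass, and leave the other things on the bench standing where they are.

Things in the scene. Friction and masses are not known exactly. Their poses are not given: they have to be found in the camera images.
- lens_axis (a point): inspection camera, fixed to the bench: round black base 236 mm across and 40 mm high, an aluminium scale plate 194 mm across (top 43 mm above the bench) with black tick marks every 10 degrees along one side, and in the middle a black lens barrel 80 mm across whose glass looks up. This point is on the vertical axis of lens, ring and scale, 74 mm above the bench. Its x axis points away from the middle of the scale marks
- ring (a joint): the polarising ring, 104 mm across, round the lens barrel, turning with its lever about the vertical lens axis; rad, positive counter-clockwise from above, 0 with the lever at the middle of the scale, stops at -1.25 and 1.25. Stiff enough to stay where it is left (about 0.12 N m of friction, no spring)
- lever_tip (a point): outer end of the ring's lever, a black metal bar 10 mm wide and 8 mm thick that runs outward from the ring, its centre line passing through the lens axis; this point is on that line at half thickness, 90 mm from the lens axis and 56 mm above the bench. Its x axis points outward along the lever, y sideways (left, seen from the lens), z up
- tab_center (a point): centre of the black finger tab that stands upright on the lever: 22 mm along the lever, 12 mm across, from 56 to 100 mm above the bench; this point is 76 mm from the lens axis and 78 mm above the bench. Push the tab sideways, on its flat side
- lens: the lens glass, a shallow dome 62 mm across on top of the barrel, 75 mm above the bench at its highest; origin at the centre of its underside
- pin_top (a point): centre of the top of the index pin that marks the wanted setting: an upright round steel pin 12 mm across and 26 mm high on the rim of the black base, just outside the scale (100 to 112 mm from the lens axis), its top 66 mm above the bench. Either to the left or to the right of the middle of the scale
- screw_cap: not the mark: a low wide steel screw head, 22 mm across and 5 mm high, on the rim at the other side of the scale; origin at its underside, 40 mm above the bench
- release_top (a point): centre of the top of the round grey push button, 30 mm across, on the grey release box (70 x 90 mm, 34 mm high, fixed to the bench, left or right of the camera); the top is 47 mm above the bench, 9 mm above the collar round it
- release (a joint): travel of that push button, m: 0 up, 0.006 fully down (about 5 N), it springs back up; it counts as pressed beyond 0.0045
- parts_bin: loose black open bin with blue capacitors, 100 x 100 x 45 mm, on the other side of the camera; to be left alone; origin under its centre
- cap_a: loose blue capacitor standing upright, 25 mm across, 40 mm high; to be left alone; origin under its centre
- cap_b: another such capacitor, to be left alone
- lens_cover: loose black lens cover, a disc 72 mm across and 12 mm high, lying on the bench; to be left alone; origin under its centre
- module: loose black module, 90 x 60 x 32 mm with a white plug; to be left alone; origin under its centre
- screwdriver: loose screwdriver with a black handle, 180 mm long; to be left alone
- cleaner: loose bottle, 50 mm across and 130 mm high; to be left alone; origin under its centre
Mind the look-alikes: they are no part of the job. What is shaped like the part that bears lens_axis but blue is not meant. Leave any pink look-alike of the part that bears release_top alone.

How it is judged:
By the outcome, as a careful person would: the job done as asked, in the order asked, and still so for the second after the job is handed in, with the robot touching nothing.
It also fails if it takes over 48 s, if anything falls off the work surface, if the arm or the gripper's body presses on something with over 40 N, if the wrist force passes 120 N, or if a joint passes its speed limit or range.

ROBOT

A 7-joint arm with a two-finger parallel gripper is mounted at the origin on the work surface. World frame = base frame: x ahead of the robot, y to its left, z up, the work surface at z = 0. Lengths are in m, angles in rad, forces in N, time in s.
With the tool pointing down it reaches from about 0.425 to 0.875 m from the base axis. Payload 4.7 kg.
Tool frame: the origin (TCP) lies between the finger pads; the fingertips stand 25 mm ahead of it and the grasp point (between the pads) lies 6 mm ahead of it; z points along the fingers, y is the direction in which the jaws open and shut (so a half turn about z gives the same grasp; the last joint's range is limited). The gripper opens to 87 mm and grips with 3 to 60 N. Pads are 19 mm wide; open, the fingers measure 117 mm over their backs; the gripper's body (75 mm by 190 mm) begins 51 mm behind the grasp point.
Start: joints at [1.332, 0.321, -0.07, 1.45, 0.023, 1.371, -0.057], TCP at [0.163, -0.629, 0.248] pointing down, gripper open.
Joint ranges: [-2.86, 2.86], [-0.3, 2.09], [-1.38, 1.24], [0.06, 2.45], [-1.56, 4.7], [0.09, 2.05], [-2.69, 2.69]. Speed limits (rad/s): [2.57, 2.57, 3.14, 3.14, 3.14, 3.14, 3.14].

INTERFACE

Orientations are given as a rotation vector (axis times angle).
In Python, from bench import * gives the robot as it stands.
- The arm moves only by the tool send_rows, never from a script. Its arguments are lists of equal length, an entry for each row: "rotation": the turn, a rotation vector about the tool's x, y, z in degrees, a list of three; "slide": the shift along the tool's x, y, z in mm, a list of three; "fingers": the gripper command: -1 is fully open, 1 is shut, values between are in proportion. In form: {"rotation": [[wx, wy, wz], ...], "slide": [[tx, ty, tz], ...], "fingers": [fingers, ...]}. A call has 1 to 12 rows; each row is the pose to reach, as a shift and turn from the pose commanded when the call began, along the tool's axes at that moment; what a row does not reach only later rows make up. A row lasts 1/10 s, in which the tool goes at most 50 mm and 8.59 degrees, less where a joint would pass 70% of its speed; a pose out of reach is approached as far as the arm can. A call with a gripper value outside its range is refused whole. The fingers move at their own pace and stop on an object; "force" is the grip in N (left out, the last holds). Time passes only in rows, so rows that repeat a pose let the fingers close. It gives the time, the measured TCP pose, the force and the opening at its end, in the units of the state.
- get_state(): the state, without advancing time (a new reading comes with each control period).
- get_image(name): name is "side" or "top" or "wrist"; returns the picture (480x640x3 uint8, red, green, blue); there is no depth.
- camera_model(name): a dict with "intrinsics" (3x3 intrinsics, pixels), "k1" (the pictures are not rectified: a ray, as slopes to the right and down, at radius r is drawn at 1 + k1 r^2 times it, then the intrinsics apply), "rvec" (rotation vector, rad) and "tvec" (3), from world to camera coordinates, as OpenCV has them. Camera axes: x right, y down, z forward; pixel columns grow to the right and rows downward; lengths in m; the calibration is good to about 2 mm. A picture is of the moment at which its call begins: read the wrist's pose just before it. camera_model takes no time and is no camera call; for the wrist camera it gives the pose at the moment of the call.
- close_job(): hands the job in, once; it reports no verdict.
The state is a dict: "time": time; "joint_positions": joint angles; "qd": joint speeds; "joint_torque": joint torques, N m; "position": TCP position; "tool_rot": TCP orientation; "ft_force": force on the tool from outside, world axes, zero at the start; "torque": the same for the moment, N m; "grip_width": opening from 0.0 (shut) to 1.0 (fully open).
Only numpy, scipy, OpenCV 4.12 (cv2) and the standard library are available. Lean on these libraries where they do the work, as an engineer would, in place of code of your own. Each camera call takes 0.05 s, during which the arm holds its last target.

## Working session

There is one attempt and no reset: what is moved stays moved. The work goes in short steps, Python scripts to look and compute and a tool call to move; the robot and the scene stay as the last step left them, time stands still between calls to the robot, and variables do not carry over. Pictures are saved under pics/ and viewed, and the job is handed in when it is done.

Besides the shell and the picture viewer there is one more tool, called by a JSON object that holds its "method" and its "body", one argument or row to a line. send_rows: Moves the arm, as the interface text tells. Its arguments: {"type":"object","properties":{"rotation":{"type":"array"},"slide":{"type":"array"},"fingers":{"type":"array"},"force":{"type":"number"}},"required":["rotation","slide","fingers"]}

```bash
mkdir -p pics; ls; python3 - <<'E'
from bench import *
import cv2
s=get_state();print(s)
for n in("side","top"):
    cv2.imwrite(f"pics/{n}0.png",get_image(n)[:,:,::-1]); print(n,camera_model(n))
E
```

```text
pics
{'time': 0.0, 'joint_positions': array([ 1.33207389,  0.32178277, -0.07007868,  1.45168453,  0.02260603,
        1.37081438, -0.05687257]), 'qd': array([-0.0007215 , -0.00195401,  0.00085635,  0.00122422,  0.00012038,
       -0.00025212, -0.0008832 ]), 'joint_torque': array([-7.81028521e-04, -4.91299438e+01, -4.04430740e-01, -3.12535250e+01,
       -6.39495696e-02,  4.35906218e-02,  1.52130874e-04]), 'position': array([ 0.16240799, -0.62884967,  0.24648278]), 'tool_rot': array([-3.11465899e+00, -3.95923495e-01,  5.44642761e-04]), 'ft_force': array([-0.44437937, -1.14222276, -0.20535415]), 'torque': array([ 0.04927298,  0.06546757, -0.00566805]), 'grip_width': 0.9992797575474103}
side {'intrinsics': array([[536.6374267 ,   0.        , 314.69608264],
       [  0.        , 536.6374267 , 235.07643532],
       [  0.        ,   0.        ,   1.        ]]), 'k1': 0.025288657110272353, 'rvec': array([ 0.60091612, -2.60907127,  1.27505063]), 'tvec': array([0.47403634, 0.17963033, 1.22222462])}
top {'intrinsics': array([[576.73988075,   0.        , 320.46446592],
       [  0.        , 576.73988075, 242.23772516],
       [  0.        ,   0.        ,   1.        ]]), 'k1': -0.0831217689492367, 'rvec': array([ 2.17650649, -2.16660278,  0.10148554]), 'tvec': array([0.0385137 , 0.5154781 , 1.49198352])}
```

View pics/top0.png

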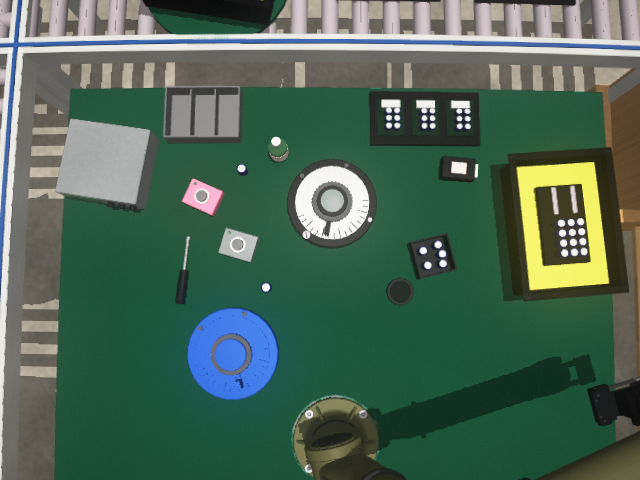

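View pics/side0.png

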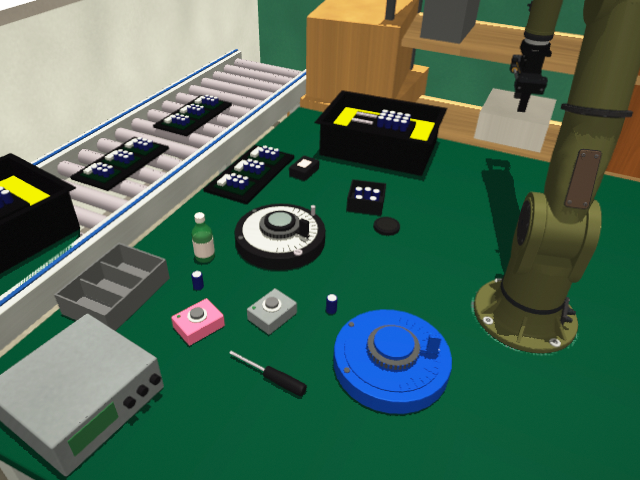

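The top view shows two cameras: the black and aluminium one at (332,203), and a blue look-alike at (233,353). It also shows two release boxes: grey at (238,244) and pink at (203,197). The description picks the black camera and the grey box. For the mark, the candidates are something at (306,235) and something at (370,220), so I'll check those in a close crop.

```bash
cat > h.py <<'E'
import numpy as np, cv2
def ray(cm,u,v):
    K=cm["intrinsics"];d=np.array([(u-K[0,2])/K[0,0],(v-K[1,2])/K[1,1]]);p=d.copy()
    for _ in range(20): p=d/(1+cm["k1"]*(p@p))
    R=cv2.Rodrigues(np.array(cm["rvec"]))[0];t=np.array(cm["tvec"])
    return -R.T@t, R.T@np.array([p[0],p[1],1])
def at(cm,u,v,z):
    o,d=ray(cm,u,v);return o+d*(z-o[2])/d[2]
def proj(cm,P):
    R=cv2.Rodrigues(np.array(cm["rvec"]))[0];q=R@np.array(P)+np.array(cm["tvec"])
    p=q[:2]/q[2];p=p*(1+cm["k1"]*(p@p));K=cm["intrinsics"]
    return np.array([p[0]*K[0,0]+K[0,2],p[1]*K[1,1]+K[1,2]])
E
python3 - <<'E'
from bench import *
from h import *
a=cv2.imread("pics/top0.png")[150:260,275:390];b=cv2.imread("pics/side0.png")[195:275,225:335]
a=cv2.resize(a,None,fx=5,fy=5,interpolation=cv2.INTER_CUBIC);cv2.imwrite("pics/ctop.png",a)
cv2.imwrite("pics/cside.png",cv2.resize(b,None,fx=6,fy=6,interpolation=cv2.INTER_CUBIC))
cm=camera_model("top")
print(at(cm,332,203,.043),at(cm,238,244,.047),at(cm,306,235,.045),at(cm,370,220,.066))
c=camera_model("wrist");print(c,get_state()["position"])
E
```

```text
[0.61677796 0.01112889 0.043     ] [0.50760614 0.25479044 0.047     ] [0.53206749 0.07847918 0.045     ] [ 0.5692892  -0.08619721  0.066     ]
{'intrinsics': array([[360.31583556,   0.        , 315.82581593],
       [  0.        , 360.31583556, 243.07839566],
       [  0.        ,   0.        ,   1.        ]]), 'k1': -0.0012145198276998401, 'rvec': array([-2.29826958,  1.77827851,  0.25576388]), 'tvec': array([-0.64897034, -0.0325997 ,  0.39120999])} [ 0.16238424 -0.62892282  0.24656338]
```

View pics/ctop.png

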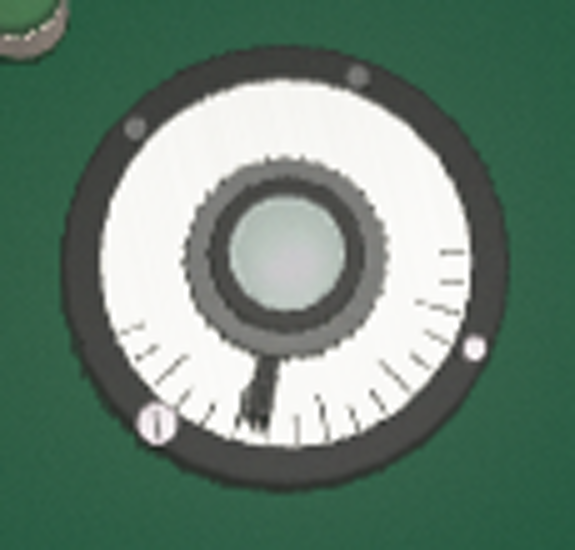

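View pics/cside.png

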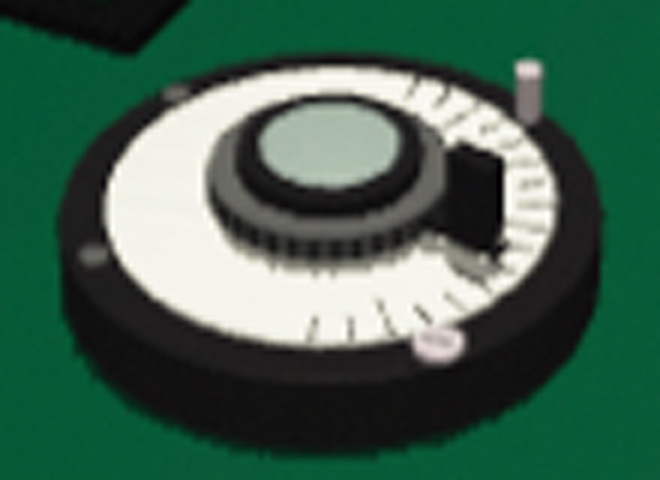

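The crops settle the mark. The tall pin is at top pixel (370,220), and the slotted low disc at (306,235) is the screw cap. The lever starts near (327,234), so it has to turn counter-clockwise, with the fingertip pushing from its +y side. Next I'll fit the circles and get the wrist camera mounting.

```bash
cat >> h.py <<'E'
from scipy.spatial.transform import Rotation as Ro
def plan(s,P,yaw):
    """tool down; tool x axis at world yaw deg. returns rotation deg vec, slide mm from the current pose"""
    R0=Ro.from_rotvec(s["tool_rot"]); c,n=np.cos(np.radians(yaw)),np.sin(np.radians(yaw))
    T=Ro.from_matrix(np.array([[c,n,0],[n,-c,0],[0,0,-1]]))
    return np.round((R0.inv()*T).as_rotvec(degrees=True),1), np.round(R0.inv().apply(np.array(P)-s["position"])*1000,1)
E
python3 - <<'E'
from bench import *
from h import *
s=get_state();R0=Ro.from_rotvec(s["tool_rot"]);print(R0.as_matrix().round(3))
c=camera_model("wrist");R=cv2.Rodrigues(c["rvec"])[0]
print("cam in tool",R0.inv().apply(-R.T@c["tvec"]-s["position"]),"axes in tool\n",(R0.inv().as_matrix()@R.T).round(3))
img=cv2.imread("pics/top0.png");cm=camera_model("top")
# white plate fit
g=img.astype(int);m=((g.min(2)>150)).astype(np.uint8);m[:,:275]=0;m[:,366:]=0;m[:150]=0;m[260:]=0
cs=max(cv2.findContours(m,0,2)[0],key=cv2.contourArea);h=cv2.convexHull(cs)[:,0]
W=np.array([at(cm,u,v,.043)[:2] for u,v in h])
A=np.c_[2*W,np.ones(len(W))];x=np.linalg.lstsq(A,(W**2).sum(1),rcond=None)[0];print("plate",x[:2],np.sqrt(x[2]+x[:2]@x[:2]))
for P in [(370,219.6,.066)]:
    p=at(cm,*P)[:2];d=p-x[:2];print("pin",p,np.hypot(*d),np.degrees(np.arctan2(d[1],d[0])))
for q in [(326.3,235,.06),(306,235,.045)]:
    p=at(cm,*q)[:2];d=p-x[:2];print(p,np.hypot(*d),np.degrees(np.arctan2(d[1],d[0])))
for yaw in(14,):
    print(plan(s,[.53,-.0,.35],14))
E
```

```text
[[ 0.968  0.25  -0.001]
 [ 0.25  -0.968  0.002]
 [-0.    -0.002 -1.   ]]
cam in tool [ 0.07921274 -0.00059612 -0.13757937] axes in tool
 [[ 0.001 -0.96  -0.281]
 [ 1.     0.001  0.001]
 [-0.001 -0.281  0.96 ]]
plate [0.61576956 0.0145221 ] 0.0986720586683079
pin [ 0.57032552 -0.08620145] 0.11050065462869407 -114.2837472164937
[0.53067522 0.02586819] 0.08584741960245468 172.4052428707916
[0.53206749 0.07847918] 0.10534013694076665 142.61641258687067
(array([-0.1,  0. ,  0.5]), array([ 513.2, -517.2, -102.6]))
```

{"method": "send_rows", "body": {
  "rotation": [
    [0, 0, 0],
    [0, 0, 0],
    [0, 0, 0],
    [0, 0, 0],
    [0, 0, 0],
    [0, 0, 0],
    [0, 0, 0],
    [0, 0, 0],
    [0, 0, 0],
    [0, 0, 0],
    [0, 0, 0],
    [0, 0, 0]
  ],
  "slide": [
    [0, 0, -50],
    [30, -25, -90],
    [70, -55, -100],
    [110, -90, -100],
    [150, -120, -100],
    [190, -150, -100],
    [230, -185, -100],
    [270, -215, -100],
    [310, -247, -100],
    [350, -280, -100],
    [390, -310, -100],
    [430, -342, -100]
  ],
  "fingers": [1, 1, 1, 1, 1, 1, 1, 1, 1, 1, 1, 1]
}}

```text
time: 1.3
position: [0.4842, -0.2019, 0.3474]
tool_rot: [3.116, 0.396, -0.0]
ft_force: [1.4, 0.1, 0.0]
grip_width: 0.027
```

{"method": "send_rows", "body": {
  "rotation": [
    [0, 0, 0],
    [0, 0, 0],
    [0, 0, 0],
    [0, 0, 0],
    [0, 0, 0],
    [0, 0, 0],
    [0, 0, 0],
    [0, 0, 0]
  ],
  "slide": [
    [40, -32, 0],
    [80, -64, 0],
    [120, -96, 0],
    [160, -128, 0],
    [190, -155, 0],
    [207, -165, 0],
    [207, -165, 0],
    [207, -165, 0]
  ],
  "fingers": [1, 1, 1, 1, 1, 1, 1, 1]
}}

```text
time: 2.1
position: [0.6424, 0.0077, 0.3467]
tool_rot: [3.116, 0.397, -0.003]
ft_force: [0.4, -1.4, 0.0]
grip_width: 0.007
```

```bash
python3 - <<'E'
from bench import *
from h import *
import pickle
s=get_state();c=camera_model("wrist");im=get_image("wrist")[:,:,::-1];cv2.imwrite("pics/w1.png",im);pickle.dump((s,c),open("w1.pkl","wb"))
print(s["time"],s["position"],s["joint_positions"].round(2),s["ft_force"])
E
```

```text
2.1 [0.64244782 0.0077204  0.34667376] [ 0.44  0.35 -0.67  1.29  0.21  1.58 -1.51] [ 0.39978472 -1.37918011  0.02528988]
```

View pics/w1.png

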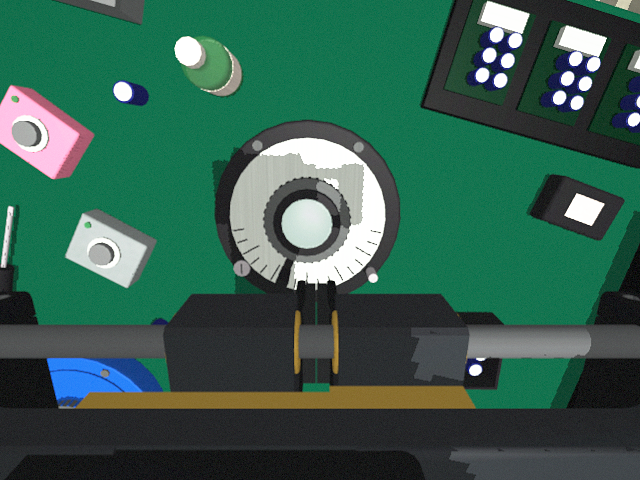

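The wrist view shows the lens at about (306,224), the lever near (290,270), the pin near (373,278) and the grey button at (100,254). I'll zoom in on those.

```bash
python3 - <<'E'
from h import *
im=cv2.imread("pics/w1.png")
cv2.imwrite("pics/w1c.png",cv2.resize(im[170:300,205:405],None,fx=4,fy=4,interpolation=cv2.INTER_CUBIC))
cv2.imwrite("pics/w1b.png",cv2.resize(im[200:295,55:165],None,fx=5,fy=5,interpolation=cv2.INTER_CUBIC))
E
```

```text
(no output)
```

View pics/w1c.png

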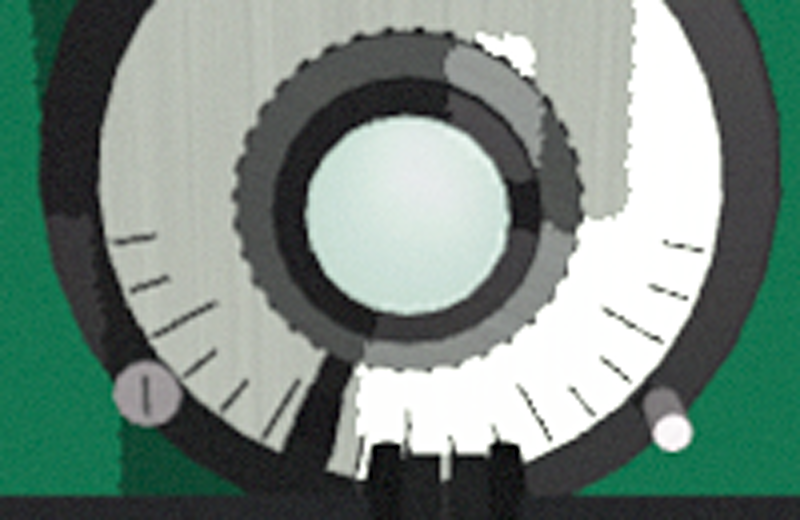

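View pics/w1b.png

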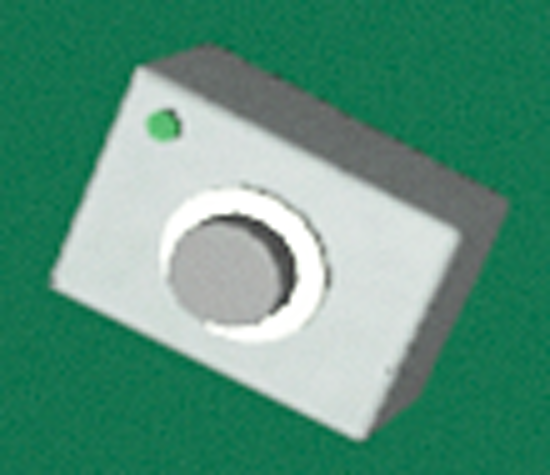

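```bash
python3 - <<'E'
from h import *
import pickle
s,c=pickle.load(open("w1.pkl","rb"))
im=cv2.imread("pics/w1.png")
cv2.imwrite("pics/w1f.png",cv2.resize(cv2.convertScaleAbs(im[270:410,230:410],alpha=2.5),None,fx=4,fy=4,interpolation=cv2.INTER_CUBIC))
U=lambda x,y:(205+x/4-.375,170+y/4-.375)
# ticks lines intersection
T=[((152,335),(215,303)),((265,438),(298,380)),((520,388),(550,438)),((603,310),(660,342))]
A=[];b=[];L=[]
for p,q in T:
    p,q=[at(c,*U(*k),.043)[:2] for k in(p,q)];d=(q-p)/np.hypot(*(q-p));n=np.array([-d[1],d[0]]);A.append(n);b.append(n@p);L.append((p,q))
x=np.linalg.lstsq(np.array(A),np.array(b),rcond=None)[0];print("tick axis",x)
m=(im.min(2)>140).astype(np.uint8)*255
# plate edge hand pts + base edge
E=[(98,190),(722,190),(700,300),(125,300),(185,400),(648,385),(555,463)]
W=np.array([at(c,*U(*e),.043)[:2] for e in E])
q=np.linalg.lstsq(np.c_[2*W,np.ones(len(W))],(W**2).sum(1),rcond=None)[0];print("plate",q[:2],np.sqrt(q[2]+q[:2]@q[:2]))
g=at(c,*U(408,215),.070)[:2];print("glass",g)
for name,a,z in[("pintop",(673,433),.066),("cap",(148,394),.045),("levermid",(317,440),.058),("lever in",(340,362),.058)]:
    p=at(c,*U(*a),z)[:2]
    for cc in (x,q[:2],g):
        d=p-cc;print(name,p.round(4),np.hypot(*d).round(4),np.degrees(np.arctan2(d[1],d[0])).round(1)%360)
for p,t in L:
    for k in(p,t):
        d=k-q[:2];print("tick",np.hypot(*d).round(4),np.degrees(np.arctan2(d[1],d[0])).round(1)%360)
print("release",at(c,55+225/5-.4,200+275/5-.4,.047))
for y in(-.015,.015):print(proj(c,Ro.from_rotvec(s["tool_rot"]).apply([.0095,y,.025])+s["position"]))
E
```

```text
tick axis [0.61991715 0.01464497]
plate [0.61753149 0.01245995] 0.09720115897444974
glass [0.62197761 0.01377165]
pintop [ 0.5742 -0.0832] 0.108 245.0
pintop [ 0.5742 -0.0832] 0.105 245.7
pintop [ 0.5742 -0.0832] 0.1081 243.8
cap [0.5372 0.0799] 0.1054 141.7
cap [0.5372 0.0799] 0.1049 140.0
cap [0.5372 0.0799] 0.1075 142.0
levermid [0.5408 0.0234] 0.0796 173.7
levermid [0.5408 0.0234] 0.0775 171.9
levermid [0.5408 0.0234] 0.0818 173.2
lever in [0.5681 0.0224] 0.0524 171.5
lever in [0.5681 0.0224] 0.0504 168.6
lever in [0.5681 0.0224] 0.0545 170.9
tick 0.0932 130.9
tick 0.0698 130.6
tick 0.0909 162.4
tick 0.0677 161.5
tick 0.0691 225.2
tick 0.0893 225.0
tick 0.0697 256.3
tick 0.0912 255.9
release [0.51054356 0.25877748 0.047     ]
[285.8275408  286.62018291]
[347.37863224 286.64297818]
```

View pics/w1f.png

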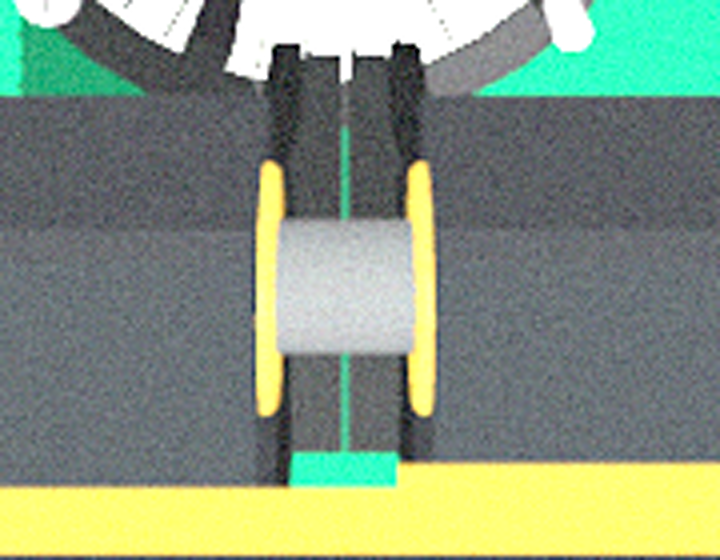

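The ticks and circle fits put the lens axis near (0.619, 0.014). The pin is at 245° in world angle and the lever at 172.5°, so the ring needs about +72°. The pin's fitted radius of 105–108 mm agrees with the given 100–112 mm. Next I'll go above the approach point beside the tab.

{"method": "send_rows", "body": {
  "rotation": [
    [0, 0, 6],
    [0, 0, 12],
    [0, 0, 18],
    [0, 0, 22],
    [0, 0, 22],
    [0, 0, 22],
    [0, 0, 22],
    [0, 0, 22]
  ],
  "slide": [
    [-30, -20, 30],
    [-60, -40, 70],
    [-85, -60, 110],
    [-93, -63, 150],
    [-93, -63, 180],
    [-93, -63, 190],
    [-93, -63, 190],
    [-93, -63, 190]
  ],
  "fingers": [1, 1, 1, 1, 1, 1, 1, 1]
}}

```text
time: 2.95
position: [0.5382, 0.045, 0.1592]
tool_rot: [-3.135, 0.208, -0.004]
ft_force: [0.5, 0.5, 0.5]
grip_width: 0.009
```

```bash
cat > look.py <<'E'
import sys,pickle
from bench import *
from h import *
n=sys.argv[1]
s=get_state();c=camera_model("wrist");im=get_image("wrist")[:,:,::-1];cv2.imwrite(f"pics/{n}.png",im);pickle.dump((s,c),open(f"{n}.pkl","wb"))
if len(sys.argv)>2: cv2.imwrite(f"pics/{n}s.png",cv2.resize(get_image("side")[190:280,220:340,::-1],None,fx=6,fy=6,interpolation=cv2.INTER_CUBIC))
R=Ro.from_rotvec(s["tool_rot"]).as_matrix()
print(s["time"],s["position"].round(4),"yaw",np.degrees(np.arctan2(R[1,0],R[0,0])),s["ft_force"].round(2),s["joint_positions"].round(2))
E
python3 look.py w2 s
```

```text
2.95 [0.5382 0.045  0.1592] yaw -7.594148745491242 [0.54 0.55 0.52] [ 0.46  0.2  -0.66  1.82  0.14  1.16 -1.94]
```

View pics/w2.png

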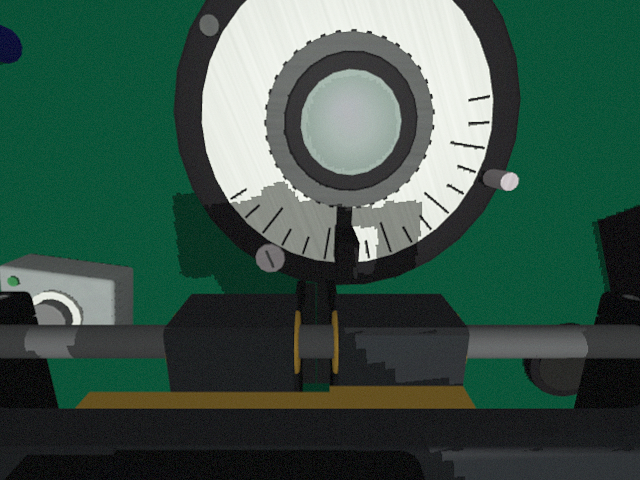

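View pics/w2s.png

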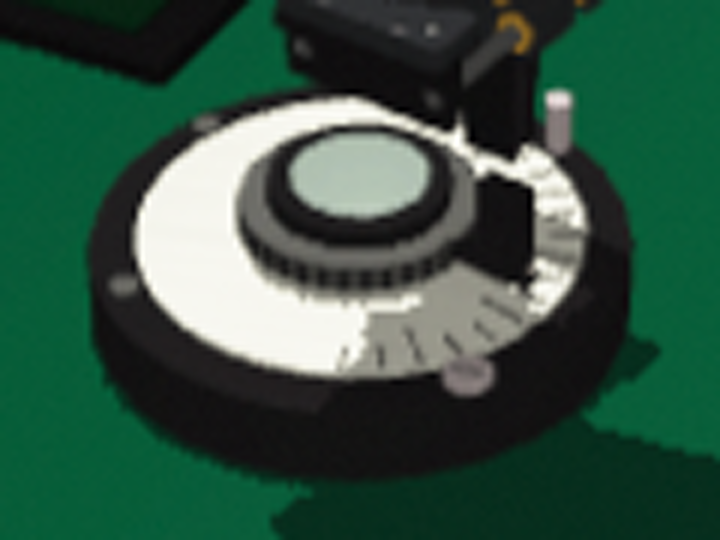

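This view shows the tab right of the fingers at about (347,235), the pin top at (509,181) and the lens at (350,122). I'll use it to refine the axis and pin, then plan the descent.

```bash
python3 - <<'E'
from h import *
im=cv2.imread("pics/w2.png")
cv2.imwrite("pics/w2c.png",cv2.resize(im[85:285,170:530],None,fx=2.2,fy=2.2,interpolation=cv2.INTER_CUBIC))
cv2.imwrite("pics/w2d.png",cv2.resize(cv2.convertScaleAbs(im[200:300,280:480],alpha=1.8),None,fx=4,fy=4,interpolation=cv2.INTER_CUBIC))
import pickle
s,c=pickle.load(open("w2.pkl","rb"))
print(plan(s,[.5463,.0589,.102],-8))
# glass circle fit: barrel edge contours
T=[((231,200),(246,189)),((450,143),(484,148))]
g=at(c,350.5,122,.070);print("glass",g)
p=at(c,509.5,181,.066);print("pin",p)
# plate ellipse
W=np.array([at(c,u,v,.043)[:2] for u,v in[(202,105),(493,105),(485,150),(211,150),(455,218),(428,243),(236,202)]])
q=np.linalg.lstsq(np.c_[2*W,np.ones(len(W))],(W**2).sum(1),rcond=None)[0];print("plate",q[:2],np.sqrt(q[2]+q[:2]@q[:2]))
E
```

```text
(array([-0. , -0.1,  0.4]), array([  6.1, -14.9,  57.2]))
glass [0.62292967 0.0139026  0.07      ]
pin [ 0.57436026 -0.08302448  0.066     ]
plate [0.61764848 0.01250585] 0.09607012122953837
```

View pics/w2c.png

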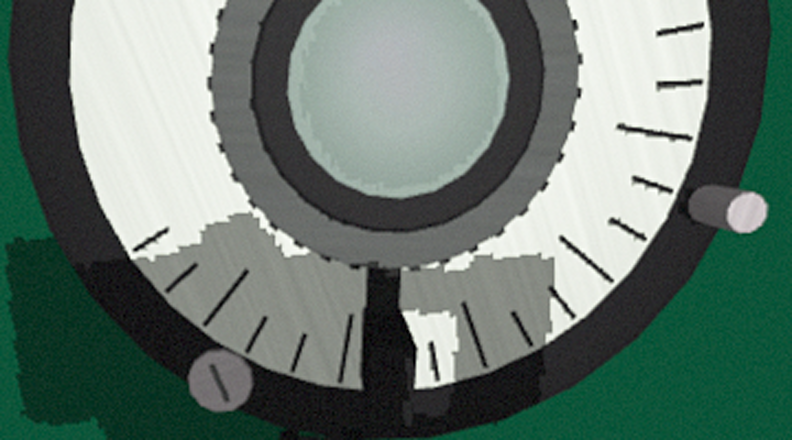

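View pics/w2d.png

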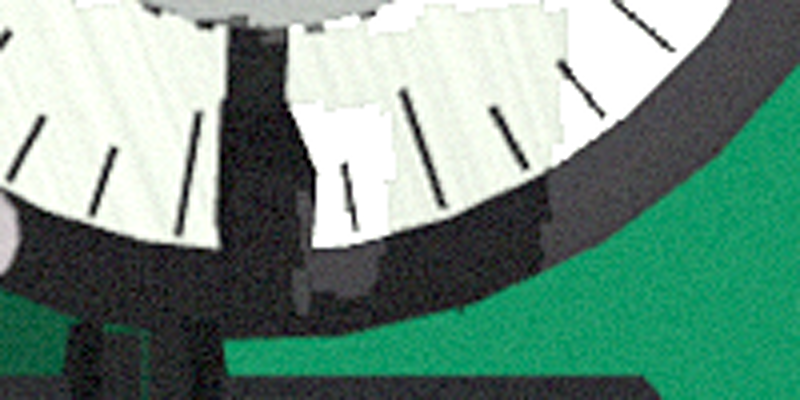

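```bash
python3 - <<'E'
from h import *
import pickle
from scipy.optimize import least_squares
s,c=pickle.load(open("w2.pkl","rb"))
U=lambda x,y:(170+x/2.2-.27,85+y/2.2-.27)
T=[((134,248),(167,230)),((167,290),(195,265)),((205,323),(247,270)),((248,350),(266,318)),((293,370),(305,335)),((341,380),(352,314)),((437,380),(432,343)),((485,366),(464,304)),((531,345),(514,312)),((574,317),(551,288)),((611,280),(560,237)),((645,237),(612,220)),((671,190),(633,178)),((690,137),(618,127)),((701,82),(658,84)),((703,25),(658,34))]
P=[[at(c,*U(*k),.043)[:2] for k in t] for t in T]
ks=[0,1,2,3,4,5,7,8,9,10,11,12,13,14,15,16]
def f(x):
    r=[]
    for k,(p,q) in zip(ks,P):
        a=x[2]+np.radians(10*k);n=np.array([-np.sin(a),np.cos(a)])
        r+=[n@(p-x[:2]),n@(q-x[:2])]
    return np.array(r)
o=least_squares(f,[.619,.014,np.radians(113)],loss="soft_l1",f_scale=.001)
x=o.x;print(x[:2],np.degrees(x[2]),"mid",np.degrees(x[2])+80,"rms mm",1e3*np.sqrt((f(x)**2).mean()))
print([np.hypot(*(p[0]-x[:2])).round(4) for p in P])
p=at(c,509.5,181,.066)[:2];d=p-x[:2];print("pin",p,np.hypot(*d),np.degrees(np.arctan2(d[1],d[0]))%360)
E
```

```text
[0.62197413 0.01382922] 113.63001057465642 mid 193.6300105746564 rms mm 0.21043171113832615
[np.float64(0.0946), np.float64(0.0948), np.float64(0.0945), np.float64(0.0944), np.float64(0.0948), np.float64(0.0944), np.float64(0.0951), np.float64(0.0947), np.float64(0.0947), np.float64(0.0949), np.float64(0.0942), np.float64(0.0943), np.float64(0.0944), np.float64(0.0943), np.float64(0.0946), np.float64(0.0948)]
pin [ 0.57436026 -0.08302448] 0.10792460175657294 243.82098483652373
```

The 16 ticks fit to 0.2 mm. The axis is (0.622, 0.0138) and the pin is at 243.8°, which is +50.2° on the scale. The pin radius of 107.9 mm is close to the expected 106 mm. Now I'll descend beside the tab.

{"method": "send_rows", "body": {
  "rotation": [
    [0, 0, 0],
    [0, 0, 0],
    [0, 0, 0],
    [0, 0, 0],
    [0, 0, 0]
  ],
  "slide": [
    [8, -13.5, 0],
    [8, -13.5, 15],
    [8, -13.5, 40],
    [8, -13.5, 57],
    [8, -13.5, 57]
  ],
  "fingers": [1, 1, 1, 1, 1]
}}

```text
time: 3.55
position: [0.5444, 0.0573, 0.0978]
tool_rot: [3.134, -0.206, -0.008]
ft_force: [-1.2, 0.2, 0.5]
grip_width: 0.004
```

```bash
python3 look.py w3 s; cat > arc.py <<'E'
import sys
from bench import *
from h import *
C=np.array([.622,.0138])
# args: lever world angles list, offset(mm tangential, negative=behind), radius, z
s=get_state();off=float(sys.argv[1]);r=float(sys.argv[2]);z=float(sys.argv[3])
print(s["position"].round(4))
for a in map(float,sys.argv[4:]):
    t=np.radians(a);e=np.array([np.cos(t),np.sin(t)]);n=np.array([-e[1],e[0]])
    p=C+r*e/1e3+off*n/1e3
    print(a,*plan(s,[*p,z],a+180))
d=s["position"][:2]-C;print("finger polar",np.hypot(*d),np.degrees(np.arctan2(d[1],d[0]))%360)
E
python3 arc.py -25 78 .102 173 180 187 194 201 208 215 222 229 236
```

```text
3.55 [0.5444 0.0573 0.0978] yaw -7.507680963842645 [-1.17  0.23  0.54] [ 0.41  0.3  -0.65  1.86  0.2   1.06 -2.01]
[0.5465 0.0578 0.1005]
173.0 [ 0.   0.  -0.5] [ 2.4  9.4 -1.5]
180.0 [-0.   0.  -7.5] [ 0.  19.1 -1.5]
187.0 [ -0.    0.  -14.5] [-1.1 29.  -1.5]
194.0 [ -0.    0.  -21.5] [-1.1 39.  -1.5]
201.0 [ -0.    0.  -28.5] [ 0.2 49.  -1.5]
208.0 [ -0.    0.  -35.5] [ 2.6 58.7 -1.5]
215.0 [ -0.    0.  -42.5] [ 6.3 68.  -1.5]
222.0 [ -0.    0.  -49.5] [11.  76.8 -1.5]
229.0 [ -0.    0.  -56.5] [16.8 85.  -1.5]
236.0 [ -0.    0.  -63.5] [23.5 92.4 -1.5]
finger polar 0.08739932434722372 149.806215521393
```

View pics/w3.png

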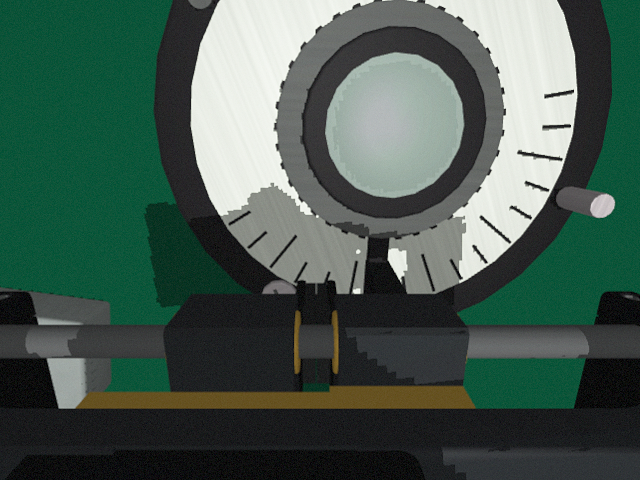

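View pics/w3s.png

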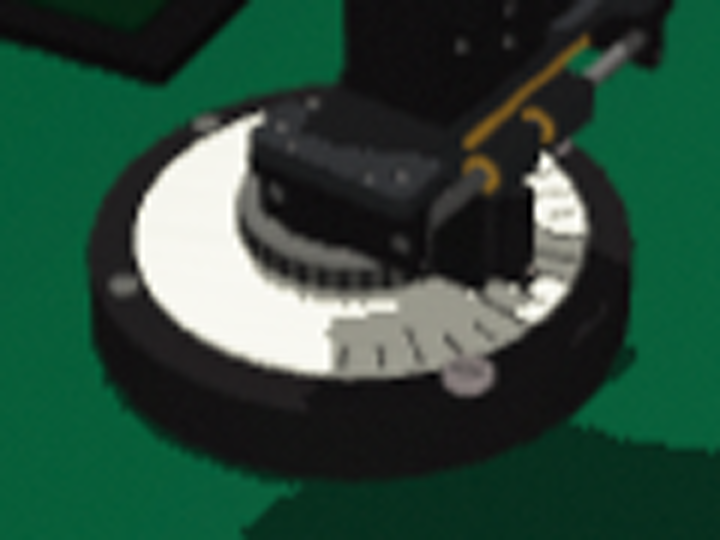

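{"method": "send_rows", "body": {
  "rotation": [
    [0, 0, -0.5],
    [0, 0, -4],
    [0, 0, -7.5],
    [0, 0, -11],
    [0, 0, -14.5],
    [0, 0, -18],
    [0, 0, -21.5],
    [0, 0, -25],
    [0, 0, -28.5],
    [0, 0, -32],
    [0, 0, -35.5],
    [0, 0, -35.5]
  ],
  "slide": [
    [2.4, 9.4, -1.5],
    [1, 14, -1.5],
    [0, 19, -1.5],
    [-0.8, 24, -1.5],
    [-1.1, 29, -1.5],
    [-1.3, 34, -1.5],
    [-1.1, 39, -1.5],
    [-0.5, 44, -1.5],
    [0.2, 49, -1.5],
    [1.2, 54, -1.5],
    [2.6, 58.7, -1.5],
    [2.6, 58.7, -1.5]
  ],
  "fingers": [1, 1, 1, 1, 1, 1, 1, 1, 1, 1, 1, 1]
}}

```text
time: 4.85
position: [0.5425, -0.0019, 0.1033]
tool_rot: [3.048, 0.758, 0.003]
ft_force: [0.9, -0.1, 0.1]
grip_width: 0.006
```

```bash
python3 look.py w4 s;python3 arc.py -25 78 .102 208 215 222 229 236 243.8;python3 arc.py -21 78 .102 243.8
```

```text
4.85 [ 0.5425 -0.0019  0.1033] yaw 27.921780178725818 [ 0.92 -0.13  0.14] [ 0.59  0.29 -0.72  1.87  0.22  1.06 -1.3 ]
[ 0.542  -0.0014  0.1029]
208.0 [ 0.1 -0.  -0.1] [-0.2 -0.8  0.9]
215.0 [ 0.1 -0.  -7.1] [-2.7  8.9  0.9]
222.0 [  0.1  -0.  -14.1] [-3.9 18.8  0.9]
229.0 [  0.1  -0.  -21.1] [-3.9 28.8  0.9]
236.0 [  0.1  -0.  -28.1] [-2.8 38.7  0.9]
243.8 [  0.1  -0.  -35.9] [-0.  49.5  0.9]
finger polar 0.08143560333995609 190.73564771244102
[ 0.542  -0.0014  0.1029]
243.8 [  0.1  -0.  -35.9] [ 2.3 52.8  0.9]
finger polar 0.08143560333995609 190.73564771244102
```

View pics/w4.png

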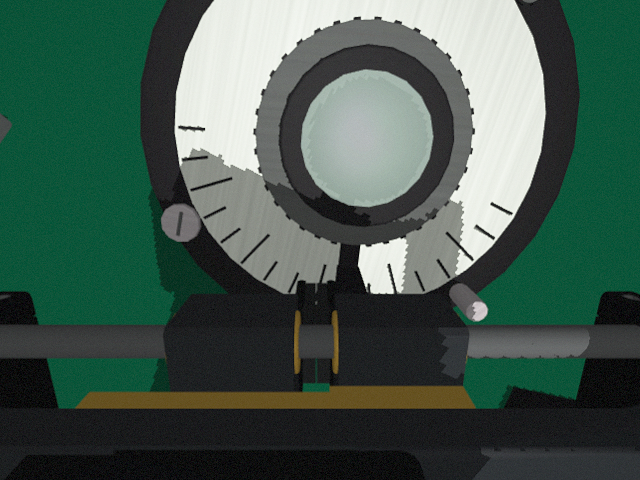

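View pics/w4s.png

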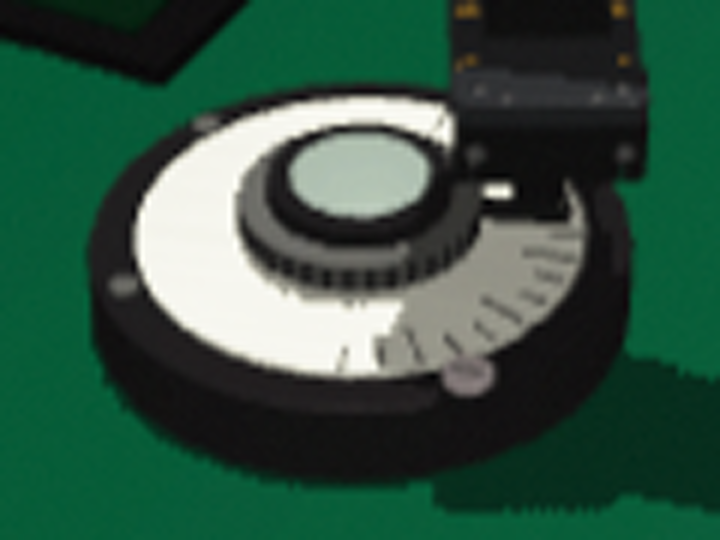

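```bash
python3 - <<'E'
from h import *
import pickle
s,c=pickle.load(open("w4.pkl","rb"));C=np.array([.622,.0138])
im=cv2.imread("pics/w4.png");cv2.imwrite("pics/w4c.png",cv2.resize(cv2.convertScaleAbs(im[225:315,280:440],alpha=2),None,fx=5,fy=5,interpolation=cv2.INTER_CUBIC))
for uv in[(349.5,248),(349.5,254)]:
    d=at(c,*uv,.06)[:2]-C;print(np.hypot(*d),np.degrees(np.arctan2(d[1],d[0]))%360)
for off in(0,6,-6):  # model predictions of tab top corner
    pass
E
```

```text
0.054212934123020695 202.10331341436262
0.05750090426059804 202.52635824039135
```

View pics/w4c.png

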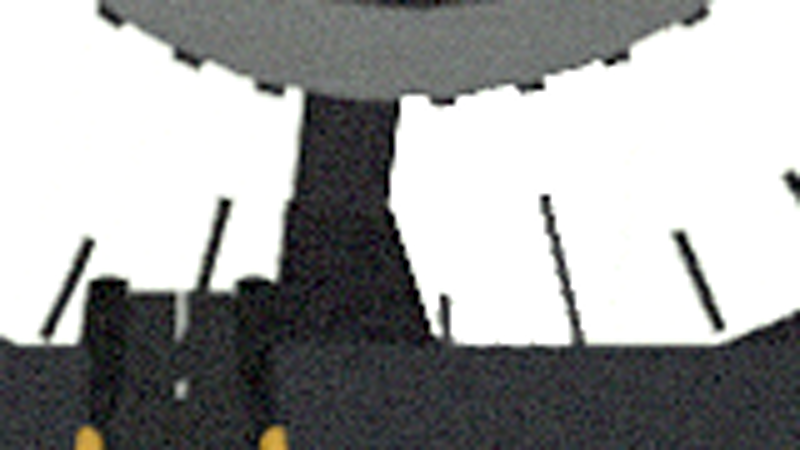

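The lever is now at about 202°, so it follows the finger with an effective offset of about 17.5 mm. I'll push on to about 238° and then look again.

{"method": "send_rows", "body": {
  "rotation": [
    [0, 0, -3.5],
    [0, 0, -7],
    [0, 0, -10.5],
    [0, 0, -14],
    [0, 0, -17.5],
    [0, 0, -21],
    [0, 0, -24.5],
    [0, 0, -28],
    [0, 0, -32],
    [0, 0, -35.9],
    [0, 0, -35.9],
    [0, 0, -35.9]
  ],
  "slide": [
    [-1.5, 4, 0],
    [-2.7, 8.9, 0],
    [-3.4, 14, 0],
    [-3.9, 18.8, 0],
    [-4, 24, 0],
    [-3.9, 28.8, 0],
    [-3.5, 34, 0],
    [-2.8, 38.7, 0],
    [-1.5, 44, 0],
    [0, 49.5, 0],
    [0, 49.5, 0],
    [0, 49.5, 0]
  ],
  "fingers": [1, 1, 1, 1, 1, 1, 1, 1, 1, 1, 1, 1]
}}

```text
time: 6.15
position: [0.5647, -0.0445, 0.1022]
tool_rot: [2.667, 1.659, 0.0]
ft_force: [0.1, -0.0, 0.1]
grip_width: 0.004
```

```bash
python3 look.py w5 s; python3 - <<'E'
from h import *
im=cv2.imread("pics/w5.png");cv2.imwrite("pics/w5c.png",cv2.resize(cv2.convertScaleAbs(im[225:315,280:440],alpha=2),None,fx=5,fy=5,interpolation=cv2.INTER_CUBIC))
E
```

```text
6.15 [ 0.5647 -0.0445  0.1022] yaw 63.75627020790495 [ 0.12 -0.02  0.14] [ 0.7   0.36 -0.78  1.81  0.29  1.09 -0.65]
```

View pics/w5c.png

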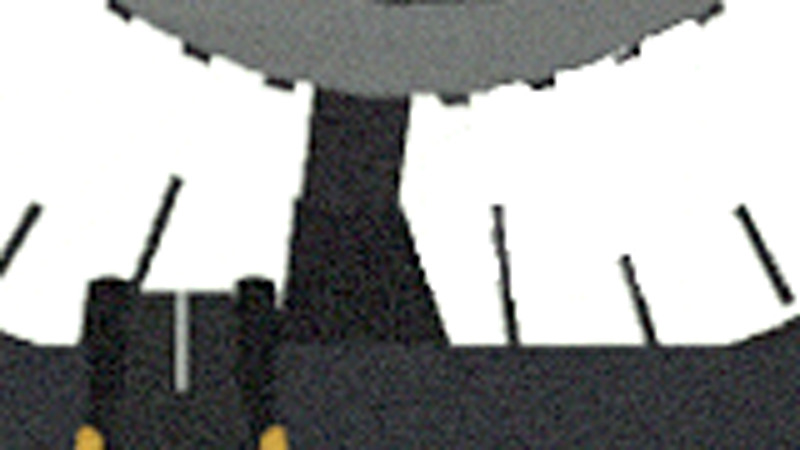

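View pics/w5s.png

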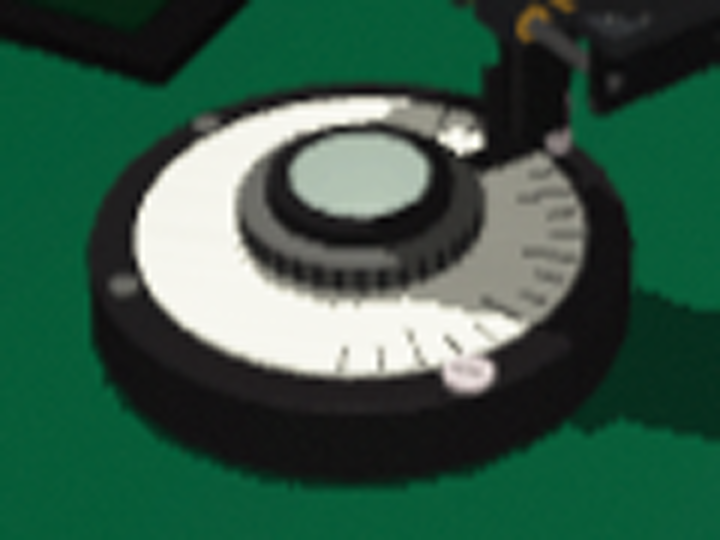

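{"method": "send_rows", "body": {
  "rotation": [
    [0, 0, 0],
    [0, 0, 0],
    [0, 0, 0],
    [0, 0, 0],
    [0, 0, 0],
    [0, 0, 0]
  ],
  "slide": [
    [0, -15, 0],
    [0, -15, -30],
    [-20, -15, -70],
    [-50, -15, -90],
    [-60, -15, -90],
    [-60, -15, -90]
  ],
  "fingers": [1, 1, 1, 1, 1, 1]
}}

```text
time: 6.85
position: [0.5241, -0.0935, 0.1919]
tool_rot: [2.668, 1.656, -0.001]
ft_force: [-0.0, 0.5, -0.5]
grip_width: 0.006
```

```bash
python3 look.py w6; python3 - <<'E'
from h import *
im=cv2.imread("pics/w6.png");cv2.imwrite("pics/w6c.png",cv2.resize(cv2.convertScaleAbs(im[95:295,230:490],alpha=1.6),None,fx=3,fy=3,interpolation=cv2.INTER_CUBIC))
E
```

```text
6.85 [ 0.5241 -0.0935  0.1919] yaw 63.644898789765314 [-0.02  0.46 -0.54] [ 0.86  0.18 -0.81  1.79  0.14  1.23 -0.44]
```

View pics/w6.png

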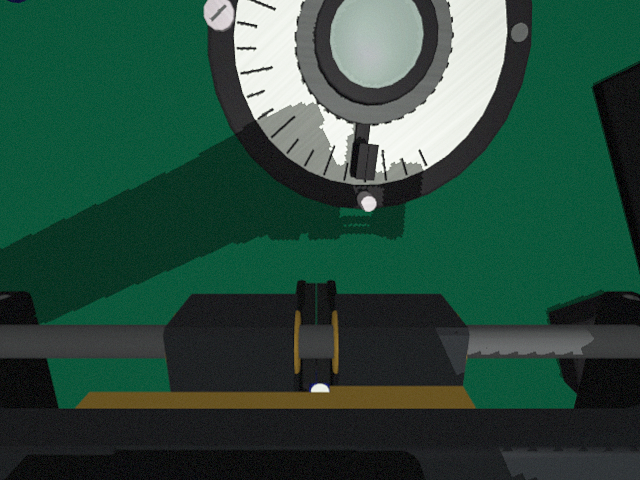

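View pics/w6c.png

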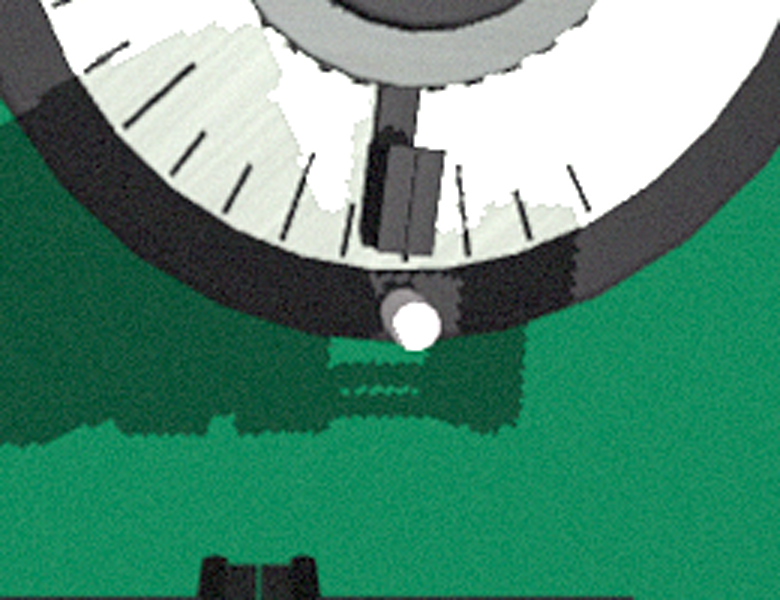

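This clear view shows the tab's top face with its centre line from crop (415,150) to (406,255), and the pin top at crop (416,326). I'll compute both angles and refit the axis in this same view.

```bash
cat > ang.py <<'E'
from h import *
import pickle
from scipy.optimize import least_squares
def ana(n,o,f,T,ks,pin,tab,lev):
    s,c=pickle.load(open(n+".pkl","rb"))
    U=lambda x,y:(o[0]+x/f-.5+.5/f,o[1]+y/f-.5+.5/f)
    P=[[at(c,*U(*k),.043)[:2] for k in t] for t in T]
    def F(x):
        r=[]
        for k,pq in zip(ks,P):
            a=x[2]+np.radians(10*k);m=np.array([-np.sin(a),np.cos(a)]);r+=[m@(p-x[:2]) for p in pq]
        return np.array(r)
    x=least_squares(F,[.622,.0138,np.radians(193.6)]).x
    print("axis",x[:2].round(4),"mid",np.degrees(x[2]).round(2),"rms",1e3*np.sqrt((F(x)**2).mean()))
    for C in(x[:2],np.array([.622,.0138])):
        def pol(q,z):
            d=at(c,*U(*q),z)[:2]-C;return np.hypot(*d).round(4),(np.degrees(np.arctan2(d[1],d[0]))%360).round(2)
        print("pin",pol(pin,.066),"tab",[pol(t,.1) for t in tab],"lever",[pol(t,.06) for t in lev])
    a,b=[at(c,*U(*t),.1)[:2] for t in tab[:2]];d=b-a;print("tab line dir",np.degrees(np.arctan2(d[1],d[0]))%360)
E
python3 - <<'E'
from ang import *
T=[((86,72),(129,44)),((126,126),(193,66)),((172,173),(203,133)),((226,212),(249,166)),((284,238),(312,154)),((344,255),(352,205)),((467,255),(459,166)),((528,239),(516,192)),((588,211),(570,167))]
# pin lies near k=+5; last tick +80
ana("w6",(230,95),3,T,[-1,0,1,2,3,4,6,7,8],(416,326),[(415,149),(406,252),(388,144),(444,152),(432,255),(378,247)],[(398.5,92)])
E
```

```text
axis [0.6218 0.0142] mid 193.85 rms 0.28866422774136474
pin (np.float64(0.1079), np.float64(243.91)) tab [(np.float64(0.0655), np.float64(238.12)), (np.float64(0.0864), np.float64(238.78)), (np.float64(0.0653), np.float64(233.18)), (np.float64(0.0658), np.float64(243.35)), (np.float64(0.0867), np.float64(242.44)), (np.float64(0.0861), np.float64(234.79))] lever [(np.float64(0.0532), np.float64(238.13))]
pin (np.float64(0.1076), np.float64(243.73)) tab [(np.float64(0.0652), np.float64(237.81)), (np.float64(0.0861), np.float64(238.54)), (np.float64(0.0651), np.float64(232.84)), (np.float64(0.0655), np.float64(243.06)), (np.float64(0.0864), np.float64(242.21)), (np.float64(0.0858), np.float64(234.55))] lever [(np.float64(0.0529), np.float64(237.74))]
tab line dir 240.84389040923332
```

Lever 238.3°, pin 243.8–243.9°. I need about 5.5° more, and the finger geometry repeats well, so I'll go back behind the tab and push that far.

```bash
python3 arc.py -38 78 .150 243.8; python3 arc.py -38 78 .102 243.8; python3 arc.py -25 78 .102 243.8 246 248 249.3 
```

```text
[ 0.5241 -0.0918  0.1912]
243.8 [-0.1  0.  -0. ] [60.   3.2 41.2]
finger polar 0.14395730519666236 227.17172997967037
[ 0.5241 -0.0918  0.1912]
243.8 [-0.1  0.  -0. ] [60.   3.2 89.2]
finger polar 0.14395730519666236 227.17172997967037
[ 0.5241 -0.0918  0.1912]
243.8 [-0.1  0.  -0. ] [60.  16.2 89.2]
246.0 [-0.1  0.  -2.2] [59.1 19.3 89.2]
248.0 [-0.1  0.  -4.2] [58.4 22.  89.1]
249.3 [-0.1  0.  -5.5] [57.9 23.8 89.1]
finger polar 0.14395730519666236 227.17172997967037
```

{"method": "send_rows", "body": {
  "rotation": [
    [0, 0, 0],
    [0, 0, 0],
    [0, 0, 0],
    [0, 0, 0],
    [0, 0, 0],
    [0, 0, 0],
    [0, 0, -2.2],
    [0, 0, -4.2],
    [0, 0, -5.3],
    [0, 0, -5.3],
    [0, 0, -5.3]
  ],
  "slide": [
    [40, 3, 0],
    [60, 3, 15],
    [60, 3, 45],
    [60, 3, 80],
    [60, 3, 89],
    [60, 13, 89],
    [59.1, 19.3, 89],
    [58.4, 22, 89],
    [58, 23.5, 89],
    [58, 23.5, 89],
    [58, 23.5, 89]
  ],
  "fingers": [1, 1, 1, 1, 1, 1, 1, 1, 1, 1, 1]
}}

```text
time: 8.0
position: [0.5723, -0.05, 0.1039]
tool_rot: [2.586, 1.782, 0.002]
ft_force: [0.3, 0.4, -0.1]
grip_width: 0.006
```

{"method": "send_rows", "body": {
  "rotation": [
    [0, 0, 0],
    [0, 0, 0],
    [0, 0, 0],
    [0, 0, 0],
    [0, 0, 0],
    [0, 0, 0]
  ],
  "slide": [
    [0, -15, 0],
    [0, -15, -30],
    [-20, -15, -70],
    [-50, -15, -90],
    [-60, -15, -90],
    [-60, -15, -90]
  ],
  "fingers": [1, 1, 1, 1, 1, 1]
}}

```text
time: 8.6
position: [0.5357, -0.1028, 0.1932]
tool_rot: [2.589, 1.777, -0.001]
ft_force: [-1.0, 0.3, 0.4]
grip_width: 0.009
```

```bash
python3 look.py w7; python3 - <<'E'
from h import *
im=cv2.imread("pics/w7.png");cv2.imwrite("pics/w7c.png",cv2.resize(cv2.convertScaleAbs(im[95:295,230:490],alpha=1.6),None,fx=3,fy=3,interpolation=cv2.INTER_CUBIC))
E
```

```text
8.6 [ 0.5357 -0.1028  0.1932] yaw 68.9406585555145 [-1.03  0.25  0.4 ] [ 0.89  0.22 -0.83  1.76  0.17  1.24 -0.36]
```

View pics/w7c.png

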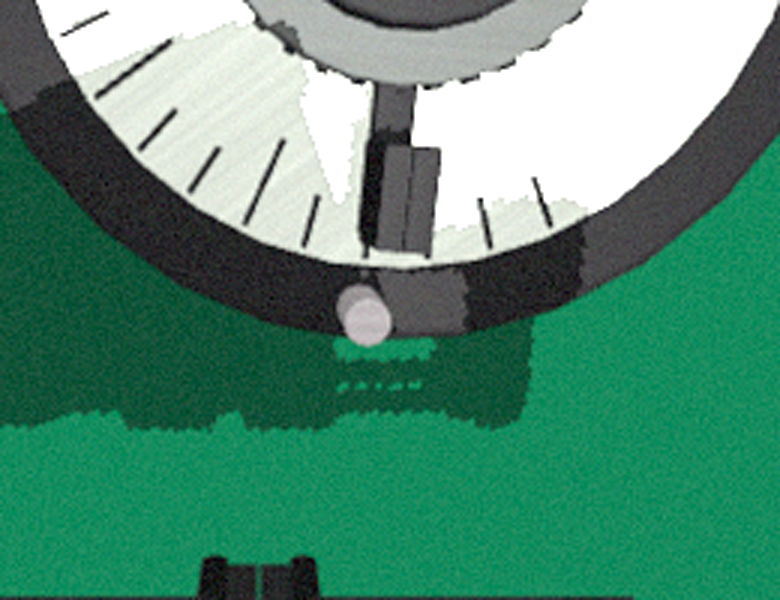

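```bash
python3 - <<'E'
from ang import *
T=[((62,35),(107,13)),((97,96),(171,41)),((140,148),(174,111)),((191,191),(219,149)),((247,223),(282,141)),((306,246),(318,197)),((490,247),(480,199)),((550,226),(534,179))]
ana("w7",(230,95),3,T,[0-1+0,0,1,2,3,4,7,8],(368,321),[(412.5,148),(405,251),(385,145),(440,150),(432,255),(379,246)],[(394.5,92)])
E
```

```text
axis [0.6224 0.014 ] mid 193.51 rms 0.2192741940997692
pin (np.float64(0.1077), np.float64(243.5)) tab [(np.float64(0.0657), np.float64(244.01)), (np.float64(0.0866), np.float64(244.73)), (np.float64(0.0658), np.float64(239.03)), (np.float64(0.0658), np.float64(248.98)), (np.float64(0.0872), np.float64(248.53)), (np.float64(0.0862), np.float64(241.01))] lever [(np.float64(0.0535), np.float64(243.7))]
pin (np.float64(0.1074), np.float64(243.67)) tab [(np.float64(0.0653), np.float64(244.28)), (np.float64(0.0863), np.float64(244.94)), (np.float64(0.0654), np.float64(239.27)), (np.float64(0.0655), np.float64(249.27)), (np.float64(0.0869), np.float64(248.76)), (np.float64(0.0858), np.float64(241.2))] lever [(np.float64(0.0532), np.float64(244.03))]
tab line dir 246.96876115193731
```

Lever 244.0–244.4° against pin 243.5–243.9°: aligned within about half a degree. Next I'll move toward the grey box, taking pictures on the way to double-check the ring.

{"method": "send_rows", "body": {
  "rotation": [
    [0, 0, 0],
    [0, 0, 0],
    [0, 0, 0],
    [0, 0, 0],
    [0, 0, 0],
    [0, 0, 0],
    [0, 0, 0],
    [0, 0, 0],
    [0, 0, 0],
    [0, 0, 0],
    [0, 0, 0]
  ],
  "slide": [
    [10, -10, -25],
    [40, -25, -40],
    [80, -45, -40],
    [120, -70, -40],
    [160, -95, -40],
    [200, -120, -40],
    [235, -140, -40],
    [258, -150, -25],
    [268, -154, -10],
    [268, -154, -7],
    [268, -154, -7]
  ],
  "fingers": [1, 1, 1, 1, 1, 1, 1, 1, 1, 1, 1]
}}

```text
time: 9.75
position: [0.4862, 0.2051, 0.1987]
tool_rot: [-2.583, -1.785, 0.004]
ft_force: [0.7, -0.8, -0.1]
grip_width: 0.01
```

```bash
python3 look.py w8 s; python3 - <<'E'
from bench import *
from h import *
im=get_image("top")[:,:,::-1];cv2.imwrite("pics/t8.png",cv2.resize(im[150:270,210:390],None,fx=4,fy=4,interpolation=cv2.INTER_CUBIC))
E
```

```text
9.75 [0.4862 0.2051 0.1987] yaw 69.3021321810162 [ 0.7  -0.83 -0.08] [ 0.5   0.22 -1.05  1.79  0.2   1.25 -0.96]
```

View pics/w8.png

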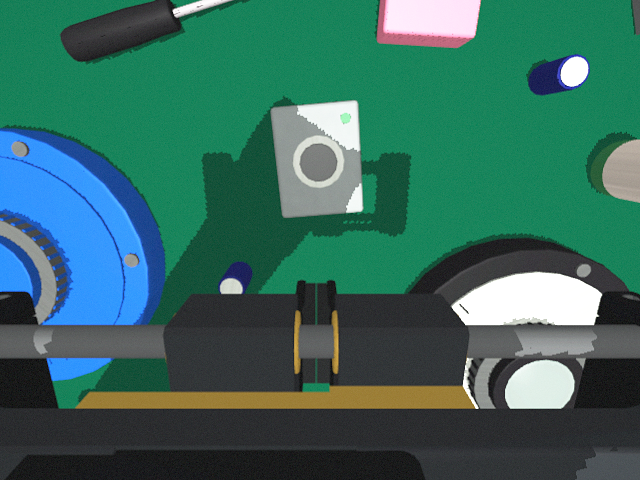

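View pics/t8.png

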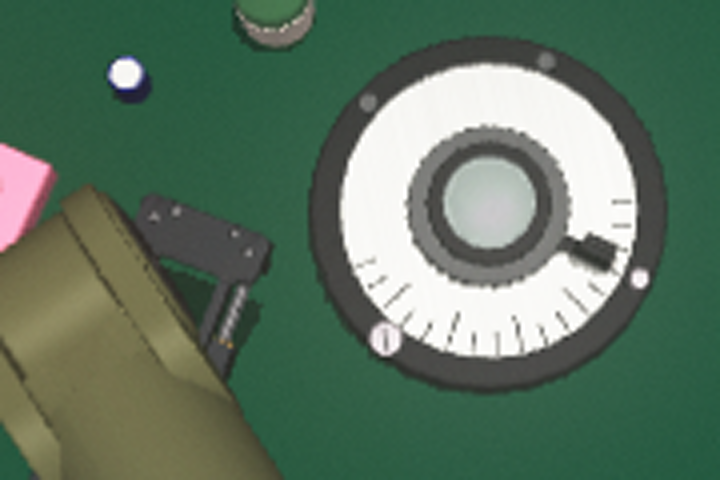

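View pics/w8s.png

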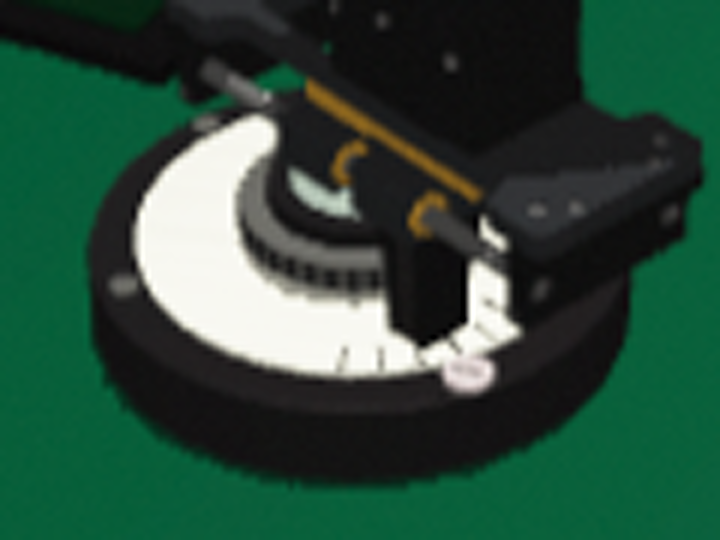

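The top view agrees: after parallax correction the lever is at 24.7° in the image and the pin at 24.8°. In the wrist view the grey button is at (318,162), with the pink box well away at the top right.

```bash
python3 - <<'E'
from bench import *
from h import *
import pickle
_,c=pickle.load(open("w8.pkl","rb"))
p=at(c,318,162,.047);print(p);s=get_state();print(s["position"])
for z in(.1,.074,.067,.065):print(plan(s,[p[0],p[1],z],69.3))
E
```

```text
[0.51006538 0.26024522 0.047     ]
[0.48780671 0.20390101 0.20029293]
(array([ 0. ,  0. , -0.2]), array([ 60.6,   0.7, 100.3]))
(array([ 0. ,  0. , -0.2]), array([ 60.6,   0.7, 126.3]))
(array([ 0. ,  0. , -0.2]), array([ 60.6,   0.6, 133.3]))
(array([ 0. ,  0. , -0.2]), array([ 60.6,   0.6, 135.3]))
```

{"method": "send_rows", "body": {
  "rotation": [
    [0, 0, 0],
    [0, 0, 0],
    [0, 0, 0],
    [0, 0, 0],
    [0, 0, 0],
    [0, 0, 0],
    [0, 0, 0]
  ],
  "slide": [
    [40, 0.5, 0],
    [60.5, 0.5, 10],
    [60.5, 0.5, 50],
    [60.5, 0.5, 90],
    [60.5, 0.5, 115],
    [60.5, 0.5, 122],
    [60.5, 0.5, 122]
  ],
  "fingers": [1, 1, 1, 1, 1, 1, 1]
}}

```text
time: 10.6
position: [0.5096, 0.2601, 0.0779]
tool_rot: [-2.587, -1.782, 0.002]
ft_force: [0.2, 0.8, 0.4]
grip_width: 0.006
```

```bash
python3 - <<'E'
from bench import *
from h import *
im=get_image("side")[:,:,::-1];cv2.imwrite("pics/s9.png",cv2.resize(im[240:390,190:360],None,fx=4,fy=4,interpolation=cv2.INTER_CUBIC))
s=get_state();print(s["position"],s["ft_force"])
E
```

```text
[0.51026287 0.26088106 0.07911694] [0.44979972 0.7886688  0.10944372]
```

View pics/s9.png

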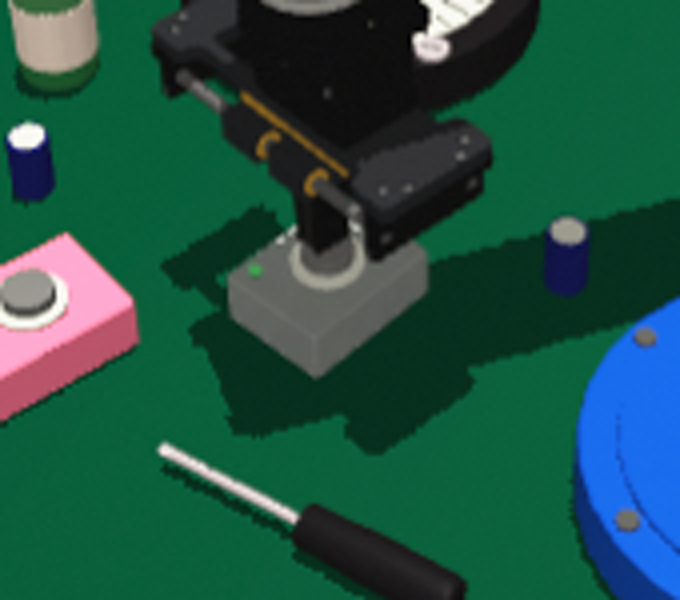

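The fingertips sit centred over the grey button. Pressing now.

{"method": "send_rows", "body": {
  "rotation": [
    [0, 0, 0],
    [0, 0, 0],
    [0, 0, 0],
    [0, 0, 0],
    [0, 0, 0],
    [0, 0, 0]
  ],
  "slide": [
    [0, 0, 5],
    [0, 0, 8],
    [0, 0, 11],
    [0, 0, 13.5],
    [0, 0, 13.5],
    [0, 0, 13.5]
  ],
  "fingers": [1, 1, 1, 1, 1, 1]
}}

```text
time: 11.25
position: [0.5106, 0.2614, 0.0664]
tool_rot: [2.585, 1.782, 0.003]
ft_force: [-1.1, -1.7, 11.0]
grip_width: 0.006
```

{"method": "send_rows", "body": {
  "rotation": [
    [0, 0, 0],
    [0, 0, 0],
    [0, 0, 0]
  ],
  "slide": [
    [0, 0, 1],
    [0, 0, 1.5],
    [0, 0, 1.5]
  ],
  "fingers": [1, 1, 1]
}}

```text
time: 11.55
position: [0.5107, 0.2614, 0.0662]
tool_rot: [2.584, 1.782, 0.003]
ft_force: [-3.8, -4.1, 20.7]
grip_width: 0.002
```

```bash
python3 - <<'E'
from bench import *
from h import *
im=get_image("side")[:,:,::-1];cv2.imwrite("pics/s10.png",cv2.resize(im[270:340,240:310],None,fx=8,fy=8,interpolation=cv2.INTER_CUBIC))
s=get_state();print(s["position"],s["ft_force"])
E
```

```text
[0.51065223 0.26144659 0.06617321] [-3.53777759 -4.13399029 20.00314364]
```

View pics/s10.png

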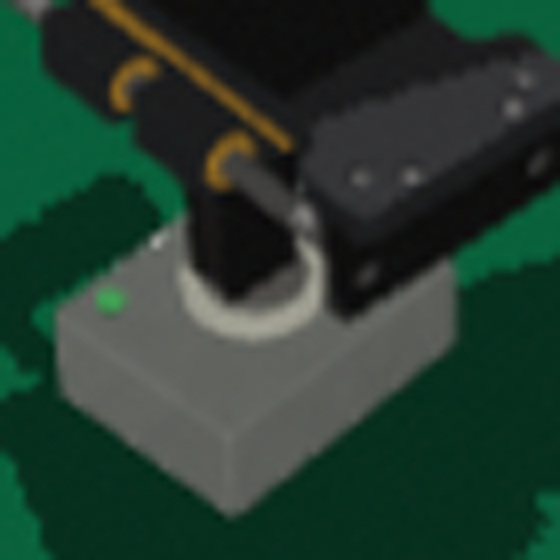

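The button has bottomed out: the force rose from 11 to 20 N with no further travel, and the tip is at 41 mm, which is 6 mm down. Now I'll release it, lift clear and look again.

{"method": "send_rows", "body": {
  "rotation": [
    [0, 0, 0],
    [0, 0, 0],
    [0, 0, 0],
    [0, 0, 0],
    [0, 0, 0],
    [0, 0, 0],
    [0, 0, 0],
    [0, 0, 0]
  ],
  "slide": [
    [0, 0, -8],
    [0, 0, -25],
    [0, 0, -60],
    [0, 0, -100],
    [-40, 0, -140],
    [-60, 0, -140],
    [-60, 0, -140],
    [-60, 0, -140]
  ],
  "fingers": [1, 1, 1, 1, 1, 1, 1, 1]
}}

```text
time: 12.4
position: [0.4879, 0.2045, 0.2032]
tool_rot: [2.587, 1.781, -0.0]
ft_force: [-0.2, 0.2, -0.3]
grip_width: 0.004
```

```bash
python3 look.py w11; python3 - <<'E'
from bench import *
from h import *
cv2.imwrite("pics/s11.png",get_image("side")[:,:,::-1])
im=get_image("top")[:,:,::-1];cv2.imwrite("pics/t11.png",im);cv2.imwrite("pics/t11c.png",cv2.resize(im[150:260,275:390],None,fx=5,fy=5,interpolation=cv2.INTER_CUBIC))
E
```

```text
12.4 [0.4879 0.2045 0.2032] yaw 69.10246628011116 [-0.24  0.25 -0.32] [ 0.52  0.22 -1.08  1.78  0.2   1.26 -0.97]
```

View pics/s11.png

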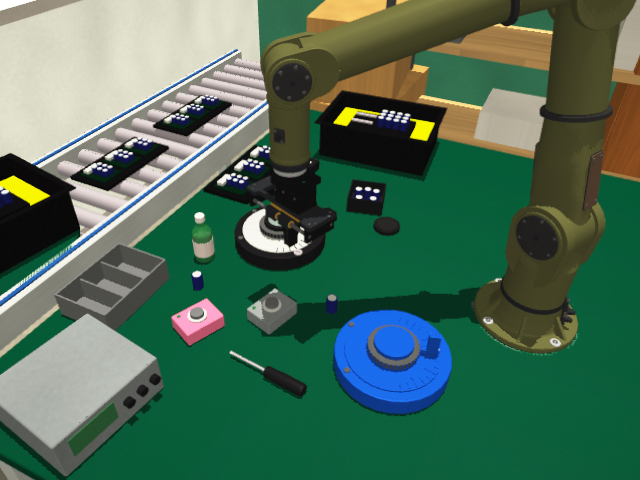

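View pics/t11c.png

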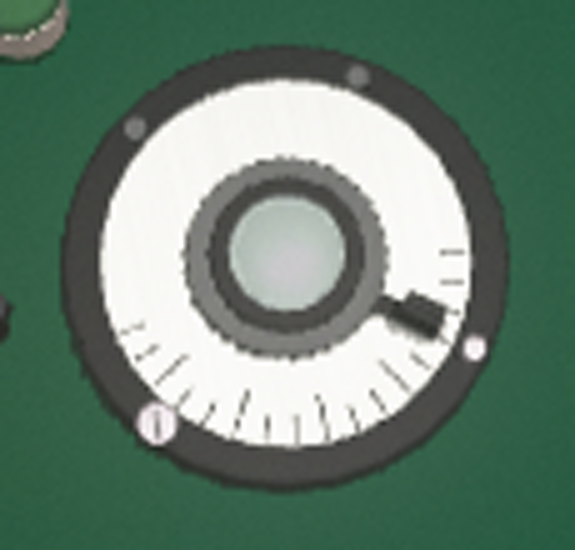

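View pics/w11.png

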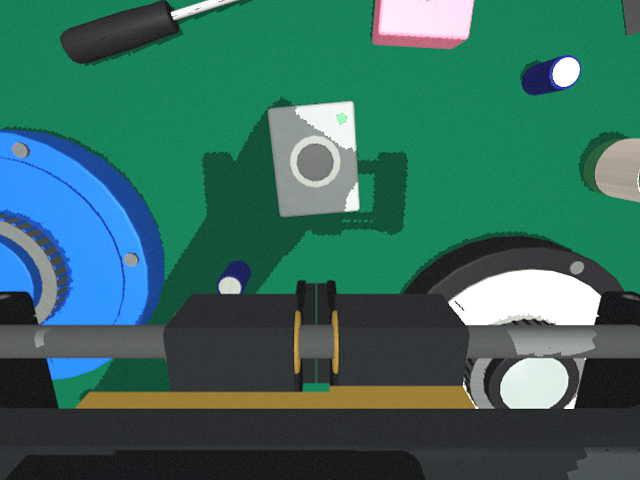

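The side and top views show the button up again, the lever toward the pin and the loose items where they were. I'll make one numeric check in the top picture before handing in.

```bash
python3 - <<'E'
from bench import *
from h import *
cm=camera_model("top");im=cv2.imread("pics/t11.png")
g0=cv2.imread("pics/top0.png")
p=at(cm,275+475/5-.4,150+348/5-.4,.066)[:2]; w=np.array([.5743,-.0831]);sh=p-w;print("shift top-wrist",sh)
C=np.array([.622,.0138])+sh
v=im.copy()
big=cv2.resize(im[150:260,275:390],None,fx=6,fy=6,interpolation=cv2.INTER_CUBIC)
t=np.radians(243.8);e=np.array([np.cos(t),np.sin(t)]);n=np.array([-e[1],e[0]])
q=[proj(cm,[*(C+r*e+k*n),.1]) for r,k in((.065,-.006),(.087,-.006),(.087,.006),(.065,.006))]
q=((np.array(q)-[275,150]+.5)*6).astype(int)
cv2.polylines(big,[q],True,(0,0,255),1);cv2.imwrite("pics/ov.png",big[200:450,350:650])
E
```

```text
shift top-wrist [-0.00294313 -0.00207703]
```

View pics/ov.png

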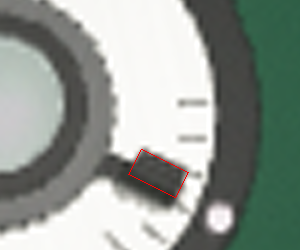

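The outline predicted for a lever at 243.8° falls on the tab's top face in the top view, so that agrees. Handing in.

```bash
python3 -c "
from bench import *
print(close_job())"
```

```text
the job is handed in; nothing more can be done
None
```

The ring lever now points at the steel pin. After setting it I pressed the grey release button fully down once and let it come back up. The job is handed in, at about 12.6 s of the 48 s; no verdict came back.

- **Ring:** I pushed the tab counter-clockwise with the shut fingertips in two pushes. The last wrist view put the lever at 244.0–244.4° (single edge readings ranged 243.7–244.9°) and the pin at 243.5–243.9°, so it is within about half a degree. The top view agreed, once I shifted it to match the wrist camera: the two disagreed by about 3.6 mm on the pin's position.
- **Release button:** it went down 6 mm and stopped. The force then rose to about 20 N with no more travel, so it was fully pressed. It looked up again in the last pictures.
- **Other things:** the fingers stayed outside the lens and above the pin. The loose items and look-alikes I could see in the last views looked unmoved; I did not measure their positions.

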